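# Scan a gauge case label and close the case

### The arm

A 6-joint arm with a two-finger parallel gripper is mounted at the origin on the work surface. World frame = base frame: x ahead of the robot, y to its left, z up, the work surface at z = 0. Lengths are in m, angles in degrees, forces in N, time in s.
With the tool pointing down it reaches from about 0.35 to 0.875 m from the base axis. Payload 4.2 kg.
Tool frame: the origin (TCP) lies on the centre line of the jaws, within the pads' length; the fingertips stand 8 mm ahead of it and the grasp point (between the pads) lies 11 mm behind it; x points along the fingers, y is the direction in which the jaws open and shut, and the axes are right-handed (so a half turn about x gives the same grasp; the last joint's range is limited). The gripper opens to 87 mm and grips with 3 to 60 N. Pads are 19 mm wide; open, the fingers measure 117 mm over their backs; the gripper's body (75 mm by 190 mm) begins 51 mm behind the grasp point.
Start: joints at [87.009, 22.042, 0.453, 0, -68.411, -14.817], TCP at [0.191, 0.595, 0.231] pointing down, gripper open.
Joint ranges: [-179.83, 179.83], [-69.29, 118.12], [-61.27, 80.66], [-181.25, 117.63], [-171.15, -9.14], [-177.46, 177.46]. Speed limits (degrees/s): [159.86, 159.86, 180, 180, 180, 180].

### API

Orientations are given as [roll, pitch, yaw] about the fixed x, y, z axes, in that order (R = Rz(yaw) Ry(pitch) Rx(roll)).
In Python, from cell import env, cams gives the robot as it stands. The module is installed in compiled form; this text tells all that it offers.
- The arm moves only by the tool arm_command, never from a script. Its argument "plan" is a list of rows, each a list of 3 entries, a list of its own where there are three numbers: the shift along the tool's x, y, z scaled (see below), then the turn, a rotation vector about the tool's x, y, z scaled (see below), then the gripper's target within -1 to 1 (fully open at 1, half-way at 0, shut at -1). In form: [[[tx, ty, tz], [ax, ay, az], fingers], ...]. A call has 1 to 20 rows; each row is the pose to reach, as a shift and turn from the pose commanded when the call began, along the tool's axes at that moment; what a row does not reach only later rows make up. The controller multiplies each number of a shift by 120 mm and each number of a turn by pi/2 rad. A row lasts 1/12 s, in which the tool goes at most 41.7 mm and 7.16 degrees, less where a joint would pass 70% of its speed; a pose out of reach is approached as far as the arm can. A call with a number of a shift or a turn outside -1 to 1 is refused whole. A call with a gripper value outside its range is refused whole. The fingers move at their own pace and stop on an object; the grip force is fixed at half the most. Time passes only in rows, so rows that repeat a pose let the fingers close. It gives the time, the measured TCP pose, the force and the opening at its end, in the units of the state.
- env.read_state(): the state, without advancing time (a new reading comes with each control period).
- cams.snapshot(name): name is "side" or "top"; returns a dict with "pixels" (384x512x3 uint8, red, green, blue), "z_map" (384x512 float32, m along the optical axis (not along the pixel's ray), 0 where there is no reading), "fx", "fy", "cx", "cy" (pixels), "k1" (the pictures are not rectified: a ray, as slopes to the right and down, at radius r is drawn at 1 + k1 r^2 times it, then the intrinsics apply), "R" (3x3) and "t" (3): a world point X has camera coordinates R X + t. Camera axes: x right, y down, z forward; pixel columns grow to the right and rows downward; lengths in m; the calibration is good to about 2 mm. A picture is of the moment at which its call begins.
- env.finish_job(): hands the job in, once; it reports no verdict.
The state is a dict: "t": time; "joint_positions": joint angles; "qvel": joint speeds; "joint_torque": joint torques, N m; "eef_pos": TCP position; "ee_rot": TCP orientation; "force": force on the tool from outside, world axes, zero at the start; "ft_torque": the same for the moment, N m; "gripper_width": opening from 0.0 (shut) to 1.0 (fully open).
Only numpy, scipy, OpenCV 4.12 (cv2) and the standard library are available. Lean on these libraries where they do the work, as an engineer would, in place of code of your own. Each camera call takes 0.05 s, during which the arm holds its last target. There are 200 camera calls.

### The job

Check the reference-sphere case back in: pick up the hand scanner by its head, point its window at the middle of the barcode label inside the open case from roughly 15 cm away, on the open side in front of the lid, and hold it there steady for two seconds. Then stand the scanner upright in the middle of its round blue mat, let go, and after that lower the case's lid gently until it is fully closed, leaving the other things on the table where they are.

Things in the scene. Friction and masses are not known exactly. Their poses are not given: they have to be found in the camera images.
- scanner: White hand scanner, blue band at its head's rear, on a round black foot (80 mm across), 187 mm tall, 0.3 kg. Origin: centre of the foot's underside; z up when standing; +x is the way it looks (and 50 degrees downward). The head is a box 100 mm long, 44 mm wide (along y, flat parallel sides), 42 mm high, its front pitched 50 degrees (0.873 rad) below level.
- scanner_grip (a point): Centre of the scanner's head, 6 mm ahead of and 135 mm above the scanner's origin, same axes as the scanner; the head is 44 mm wide in y here.
- window (a point): Centre of the scanner's black and red window at the lower front end of its head: 39.4 mm ahead of and 95.2 mm above the scanner's origin. Its x axis is the viewing line: it points out of the window, 50 degrees below the scanner's x axis when the scanner stands upright; y is the scanner's y.
- mat: Fixed round blue mat, the scanner's place, 130 mm in diameter, 4 mm thick. Origin: centre of its underside, on the table.
- case: Fixed aluminium-coloured case, 180 mm (x) by 240 mm (y), walls 70 mm high and 6 mm thick, filled with dark foam up to 48 mm, which holds two white spheres at its hinge side (top of the spheres at 67 mm). Origin: centre of its underside, on the table; z up; the lid is hinged along its +x rim, the open side is -x.
- label (a point): Centre of the white label with black bars, 50 mm (case x) by 80 mm (case y), lying face up on the foam: 35 mm from the case's centre towards -x, 49 mm above the table. Same axes as the case.
- lid (a joint): Angle of the case's lid in rad: 0 is closed (lying on the rim), about 1.57 is upright. The lid is a plate about 180 mm from hinge to free edge, 240 mm wide, 10 mm thick, 0.25 kg; its stiff hinge stays where it is left.
- lid_hinge (a point): Middle of the lid's hinge line, which runs along the case's y axis at its +x rim.
- lid_handle (a point): Grip point of the black knob on the lid's outer face near its free edge.
- stand: Bystander: dark steel stand with a white ball on top, 153 mm tall, foot 80 mm in diameter, loose, 0.9 kg. Origin: centre of its underside.
- flange: Bystander: loose aluminium ring, 90 mm outside diameter, 25 mm high. Origin: centre of its underside.
- pendant: Bystander: fixed grey box 90 x 70 x 50 mm with a red stop button on top (82 mm high in all). Origin: centre of its underside.
Not all that is in view belongs to the job. There is more than one size of the mat; the one meant has the size given above. Leave any green look-alike of the scanner alone.

How it is judged:
By the outcome, as a careful person would: the job done as asked, in the order asked, and still so for the second after the job is handed in, with the robot touching nothing.
It also fails if it takes over 72 s, if anything falls off the work surface, if the arm or the gripper's body presses on something with over 40 N, if the wrist force passes 120 N, or if a joint passes its speed limit or range.

## Working session

There is one attempt and no reset: what is moved stays moved. The work goes in short steps, Python scripts to look and compute and a tool call to move; the robot and the scene stay as the last step left them, time stands still between calls to the robot, and variables do not carry over. Pictures are saved under pics/ and viewed, about 8 in all and at most 12, crops included, and the job is handed in when it is done.

Besides the shell and the picture viewer there is one more tool, called after "Request:" as name(argument=value, ...), one argument or row to a line, values as JSON. arm_command: Moves the arm, as the interface text tells. Shifts and turns lie within -1 to 1; 1 stands for 120 mm of shift or pi/2 rad of turn. Its arguments: {"type":"object","properties":{"plan":{"type":"array","items":{"type":"array"}}},"required":["plan"]}

```bash
mkdir -p pics; cat > h.py <<'E'
import numpy as np, cv2
from scipy.spatial.transform import Rotation as Ro
def cloud(s):
    h,w=s["z_map"].shape
    v,u=np.mgrid[:h,:w]
    K=np.array([[s["fx"],0,s["cx"]],[0,s["fy"],s["cy"]],[0,0,1]])
    d=np.array([s["k1"],0,0,0,0.])
    p=cv2.undistortPoints(np.stack([u,v],-1).reshape(-1,1,2).astype(float),K,d).reshape(h,w,2)
    z=s["z_map"]
    P=np.dstack([p[...,0]*z,p[...,1]*z,z]).astype(float)
    return (P-np.array(s["t"]))@np.array(s["R"])   # world
E
python3 - <<'E'
from cell import env,cams
import cv2,numpy as np
from h import *
print(env.read_state())
ims=[]
for n in("top","side"):
    s=cams.snapshot(n); np.save(f"{n}0.npy",s,allow_pickle=True)
    print(n,s["fx"],s["k1"],-np.array(s["R"]).T@np.array(s["t"]),np.array(s["R"])[2])
    cv2.imwrite(f"pics/{n}0.png",cv2.resize(s["pixels"][...,::-1],(800,600)))
E
```

```text
{'t': 0.0, 'joint_positions': array([ 8.70107786e+01,  2.20891904e+01,  3.79289844e-01, -2.82278510e-02,
       -6.84099351e+01, -1.48183304e+01]), 'qvel': array([-0.06387318,  0.01523757, -0.02227546, -0.01591745,  0.01736987,
       -0.12166711]), 'joint_torque': array([-2.21610194e-04, -3.90664530e+01,  1.87405103e+01,  4.21981126e+00,
        1.09599216e-02, -1.89407342e-04]), 'eef_pos': array([0.19092563, 0.59451066, 0.22947475]), 'ee_rot': array([  92.47419683,   89.87732588, -105.34376924]), 'force': array([-0.24647219, -0.12985831, -0.13100231]), 'ft_torque': array([ 0.0193184 , -0.04035022,  0.04514062]), 'gripper_width': 1.0009083334119102}
top 433.4048734379017 0.03797364671325691 [0.27280818 0.06279818 1.22574486] [ 0.22801784 -0.00863583 -0.97361866]
side 365.1810891561436 -7.667474134923229e-05 [ 0.31031905 -0.61068166  0.85890664] [ 0.19601648  0.65499028 -0.7297707 ]
```

View pics/top0.png

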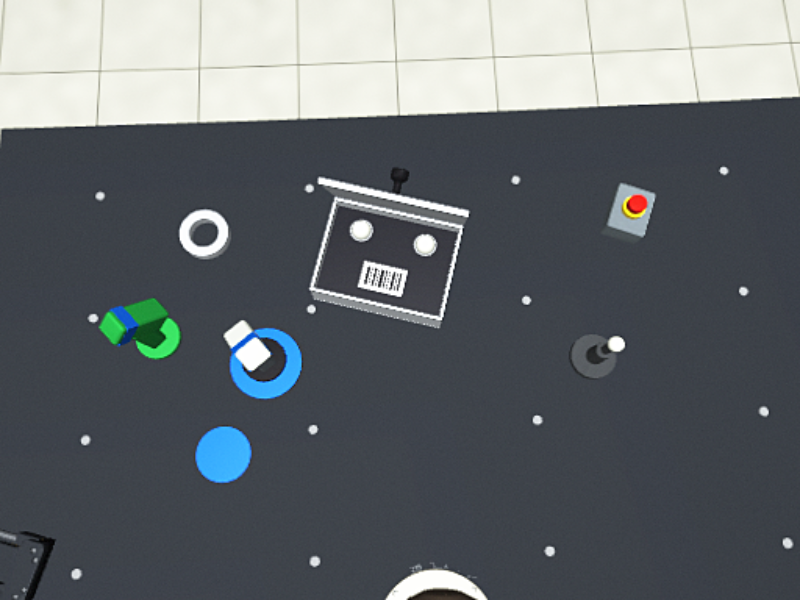

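View pics/side0.png

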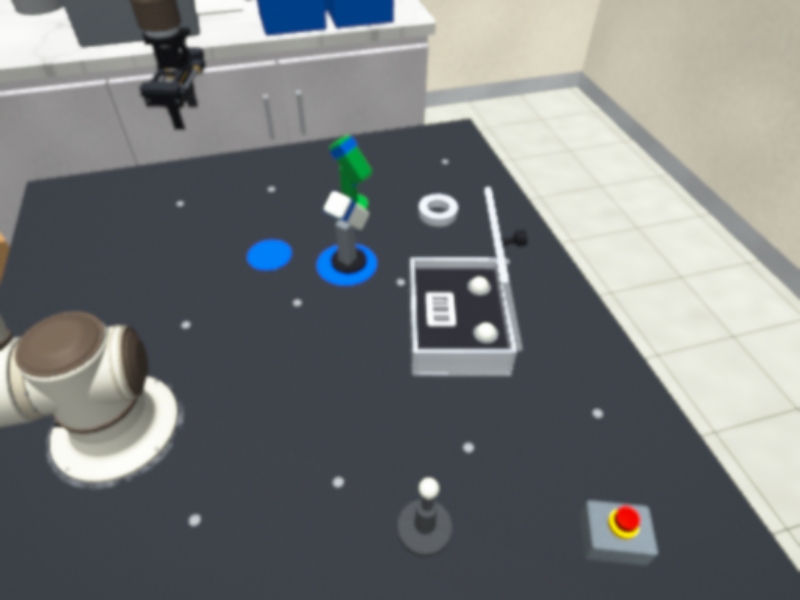

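The top view shows the white scanner standing on the large blue ring-like mat (265,363), with a small blue mat at (223,454) and the green look-alike at (135,325). The case is at (388,260) with its lid upright and the knob at (400,175). The side view agrees.

```bash
python3 - <<'E'
import numpy as np,cv2
from h import *
def blobs(m,P,name,amin=40):
    n,l,st,c=cv2.connectedComponentsWithStats(m.astype(np.uint8))
    for i in range(1,n):
        if st[i,4]>=amin:
            q=P[l==i]; q=q[np.isfinite(q).all(1)]
            (cx,cy),(w,h),a=cv2.minAreaRect(q[:,:2].astype(np.float32))
            print(name,st[i,4],'px',c[i].round(),'med',np.median(q,0).round(4),'rect',np.round([cx,cy,w,h,a],4),'z',np.percentile(q[:,2],[2,98]).round(4))
for n in("top","side"):
    s=np.load(n+"0.npy",allow_pickle=True).item(); P=cloud(s); hsv=cv2.cvtColor(s["pixels"],cv2.COLOR_RGB2HSV)
    H,S,V=[hsv[...,i].astype(int) for i in range(3)]; x,y,z=P[...,0],P[...,1],P[...,2]
    roi=(x>.15)&(x<.95)&(y>-.6)&(y<.5)&(s["z_map"]>0)
    print('==',n)
    blobs(roi&(H>95)&(H<125)&(S>120)&(z<.03),P,'mat')
    sc=roi&(z>.085)&(z<.25)&(H<200)&~((H>35)&(H<90)&(S>80))&(y>.12)&(y<.32)&(x<.6)&(x>.3)
    blobs(sc,P,'scan'); blobs(sc&(S>120)&(H>95),P,'band',5); np.save(n+'_sc.npy',np.c_[P[sc],s["pixels"][sc]])
    blobs(roi&(z<.03)&(V<60)&(np.hypot(x-.45,y-.23)<.1),P,'dark')
    blobs(roi&(z>.06)&(x>.5)&(y>-.25)&(y<.25),P,'case')
    blobs(roi&(z>.035)&(z<.055)&(V>120)&(x>.5)&(y>-.2)&(y<.2),P,'label',20)
    blobs(roi&(z>.1)&(x>.7)&(y>-.25)&(y<.25)&(V<60),P,'knob',10)
    d=np.load(n+'_sc.npy')[:,:3]; m=d.mean(0); u,sv,vt=np.linalg.svd(d-m,full_matrices=False); print(m,sv/len(d)**.5,vt)
E
```

```text
== top
mat 941 px [172. 236.] med [0.4434 0.2704 0.0038] rect [ 0.461   0.2847  0.1272  0.1309 36.2958] z [-0.0019  0.0121]
mat 1038 px [142. 290.] med [0.3043 0.3602 0.003 ] rect [ 0.3047  0.3592  0.0974  0.0939 87.3551] z [-0.002   0.0081]
scan 525 px [159. 221.] med [0.4619 0.2819 0.1727] rect [ 0.4721  0.2897  0.091   0.0442 37.9426] z [0.1235 0.1894]
band 72 px [156. 218.] med [0.4723 0.286  0.1747] rect [4.75300e-01 2.91700e-01 3.25000e-02 4.35000e-02 3.70064e+01] z [0.1286 0.1847]
band 5 px [172. 224.] med [0.4574 0.2505 0.1635] rect [4.57500e-01 2.50900e-01 1.13000e-02 1.30000e-03 3.43248e+01] z [0.1594 0.168 ]
dark 231 px [173. 231.] med [0.4627 0.2704 0.0157] rect [ 0.4632  0.2794  0.0592  0.0762 55.4826] z [0.0115 0.0214]
case 1807 px [250. 143.] med [0.6835 0.0413 0.1287] rect [6.35200e-01 5.65000e-02 2.40600e-01 1.86800e-01 7.38496e+01] z [0.0616 0.2468]
case 60 px [231. 146.] med [0.6918 0.1013 0.0635] rect [0.6924 0.101  0.022  0.0281 3.4522] z [0.0604 0.0697]
case 68 px [272. 155.] med [ 0.658  -0.0132  0.0638] rect [ 6.59200e-01 -1.35000e-02  2.74000e-02  2.32000e-02
[... 2528 characters left out ...]
 0.0489] rect [5.9800e-01 6.5900e-02 8.8900e-02 5.7000e-02 7.1958e+01] z [0.0456 0.0524]
label 77 px [310. 214.] med [ 0.651  -0.0232  0.0495] rect [ 6.58900e-01 -1.35000e-02  4.29000e-02  4.35000e-02  6.54444e+01] z [0.0455 0.0543]
label 291 px [295. 230.] med [ 0.5964 -0.0569  0.0445] rect [ 5.96400e-01 -5.62000e-02  3.58000e-02  1.82100e-01  6.35317e+01] z [0.0354 0.0546]
knob 88 px [332. 152.] med [0.7117 0.0266 0.2322] rect [7.13000e-01 2.95000e-02 1.68000e-02 2.91000e-02 3.55963e+01] z [0.2192 0.2413]
[0.46560441 0.2720551  0.14406492] [0.033243   0.01769389 0.00979641] [[ 0.34673626  0.13991924 -0.92746783]
 [-0.9164902  -0.15982673 -0.36674396]
 [ 0.19954869 -0.9771786  -0.07281689]]
```

```bash
cat >> h.py <<'E'
def Rtool(yaw,tilt,sgn=1):
    """tool x down, tilted back by tilt deg; tool y along sgn*y axis of the yawed frame"""
    c,s=np.cos(np.radians(yaw)),np.sin(np.radians(yaw)); t=np.radians(tilt)
    f=np.array([c,s,0]); tx=-(np.sin(t)*f+np.cos(t)*np.array([0,0,1])); ty=sgn*np.array([-s,c,0])
    return np.c_[tx,ty,np.cross(tx,ty)]
def go(tcp,R,p0=None,R0=None):
    if p0 is None:
        from cell import env
        st=env.read_state(); p0=st["eef_pos"]; R0=Ro.from_euler('xyz',st["ee_rot"],degrees=True).as_matrix()
    d=R0.T@(np.array(tcp)-p0)/.12; w=Ro.from_matrix(R0.T@R).as_rotvec()/(np.pi/2)
    print('shift',d.round(3),'turn',w.round(3),'rows',max(np.linalg.norm(d)*.12/.0417,np.linalg.norm(w)*90/7.16).round(1))
E
python3 - <<'E'
import numpy as np,cv2
from h import *
R0=Ro.from_euler('xyz',[92.474,89.877,-105.344],degrees=True).as_matrix(); print(R0.round(3))
c,s_=np.cos(np.radians(-16)),np.sin(np.radians(-16))
for n in("top","side"):
    s=np.load(n+"0.npy",allow_pickle=True).item(); P=cloud(s); px=s["pixels"]; hsv=cv2.cvtColor(px,cv2.COLOR_RGB2HSV)
    ok=s["z_map"]>0
    g=ok&(hsv[...,0]>40)&(hsv[...,0]<85)&(hsv[...,1]>100)&(P[...,0]>.2)
    print(n,'green',P[g].min(0).round(3),P[g].max(0).round(3))
    q=P[ok]-np.array([.633,.0568,0]); q=np.c_[q[:,0]*c+q[:,1]*s_,-q[:,0]*s_+q[:,1]*c,q[:,2]]; col=px[ok].max(1)
    m=(q[:,2]>.09)&(abs(q[:,1])<.13)&(abs(q[:,0]-.09)<.08); L=q[m]; k=L[col[m]>90]
    print(n,'lid z max',np.percentile(k[:,2],99.5),'y',np.percentile(k[:,1],[1,99]))
    for a,b in((.09,.12),(.12,.15),(.15,.18),(.18,.21),(.21,.235),(.235,.26)):
        j=k[(k[:,2]>a)&(k[:,2]<b)]; print(a,len(j),np.percentile(j[:,0],[10,50,90]).round(4) if len(j) else '')
    j=L[(col[m]<70)&(L[:,0]>.075)]; print('knob',len(j),np.percentile(j,[2,50,98],axis=0).round(4) if len(j) else '')
    fl=ok&(P[...,0]>.55)&(P[...,0]<.8)&(P[...,1]>.25)&(P[...,1]<.5)&(P[...,2]>.015)
    print('flange',np.median(P[fl],0))
go([.472,.29,.23],Rtool(38,25,1),np.array([.191,.595,.231]),R0)
go([.472,.29,.23],Rtool(38,25,-1),np.array([.191,.595,.231]),R0)
E
```

```text
[[-0.001 -0.306 -0.952]
 [-0.002 -0.952  0.306]
 [-1.     0.002 -0.   ]]
top green [ 0.201  0.428 -0.005] [0.592 0.591 0.304]
top lid z max 0.24858830367228507 y [-0.1170059   0.11513921]
0.09 74 [0.0766 0.0795 0.0833]
0.12 84 [0.0676 0.071  0.0742]
0.15 95 [0.0581 0.0617 0.0654]
0.18 93 [0.0497 0.0531 0.0564]
0.21 50 [0.0445 0.0471 0.0486]
0.235 416 [0.04   0.0437 0.0476]
knob 96 [[ 0.0753 -0.0127  0.2256]
 [ 0.0843 -0.001   0.2361]
 [ 0.0949  0.0123  0.243 ]]
flange [0.70275864 0.39993327 0.02465608]
side green [ 0.478  0.284 -0.005] [0.603 0.79  0.186]
side lid z max 0.2471244676387962 y [-0.12162996  0.11082799]
0.09 32 [0.0799 0.0858 0.0912]
0.12 35 [0.0706 0.0762 0.0816]
0.15 33 [0.0627 0.0674 0.0726]
0.18 39 [0.0538 0.0591 0.0644]
0.21 42 [0.0452 0.0505 0.0561]
0.235 248 [0.0395 0.0433 0.0472]
knob 83 [[ 0.0763 -0.0151  0.2192]
 [ 0.0859 -0.0078  0.234 ]
 [ 0.0965  0.0062  0.2415]]
flange [0.70153906 0.39382041 0.02439328]
shift [ 0.012  1.703 -3.007] turn [1.354 0.157 0.299] rows 17.5
shift [ 0.012  1.703 -3.007] turn [-0.61  -0.255  0.134] rows 9.9
```

Request:
arm_command(
  plan=[
    [[-0.3, 0.49, -1], [0, 0, 0], 1],
    [[-0.3, 0.49, -1], [0, 0, 0], 1],
    [[-0.3, 0.49, -1], [0, 0, 0], 1],
    [[-0.3, 0.49, -1], [0, 0, 0], 1],
  ],
)

```text
t: 0.43
eef_pos: [0.29, 0.4996, 0.2682]
ee_rot: [-129.9, 89.9, 32.1]
force: [-0.5, 0.3, -0.6]
gripper_width: 1.001
```

Request:
arm_command(
  plan=[
    [[0, 0.49, -1], [0, 0, 0], 1],
    [[0, 0.49, -1], [0, 0, 0], 1],
    [[0, 0.49, -1], [0, 0, 0], 1],
    [[0, 0.49, -1], [0, 0, 0], 1],
  ],
)

```text
t: 0.77
eef_pos: [0.3861, 0.406, 0.2663]
ee_rot: [93.4, 89.9, -104.6]
force: [-1.0, 1.1, 1.0]
gripper_width: 1.0
```

Request:
arm_command(
  plan=[
    [[0, 0.49, -1], [0.8, 0, 0], 1],
    [[0, 0.49, -1], [0.8, 0, 0], 1],
    [[0, 0.49, -1], [0.8, 0, 0], 1],
    [[0, 0.49, -1], [0.8, 0, 0], 1],
    [[0, 0.49, -1], [0.8, 0, 0], 1],
    [[0, 0.49, -1], [0.8, 0, 0], 1],
    [[0, 0.49, -1], [0.8, 0, 0], 1],
    [[0, 0.49, -1], [0.8, 0, 0], 1],
    [[0, 0.49, -1], [0.8, 0, 0], 1],
    [[0, 0.49, -1], [0.8, 0, 0], 1],
    [[0, 0.49, -1], [0.8, 0, 0], 1],
    [[0, 0.49, -1], [0.8, 0, 0], 1],
  ],
)

```text
t: 1.77
eef_pos: [0.4797, 0.3171, 0.2661]
ee_rot: [124.4, 90.0, -145.3]
force: [-0.4, 0.8, 0.7]
gripper_width: 0.997
```

```bash
python3 -c "
from h import *
from cell import env
print(env.read_state()['joint_positions'])
go([.5013,.311,.2196],Rtool(38.3,25,1))"
```

```text
[ 4.95980033e+01  1.58778950e+01 -3.41343450e+00 -1.21160233e-02
 -7.07518001e+01 -4.92309550e+01]
shift [ 0.387 -0.18  -0.052] turn [0.569 0.258 0.126] rows 8.0
```

Request:
arm_command(
  plan=[
    [[0.387, -0.18, -0.052], [0.569, 0.258, 0.126], 1],
    [[0.387, -0.18, -0.052], [0.569, 0.258, 0.126], 1],
    [[0.387, -0.18, -0.052], [0.569, 0.258, 0.126], 1],
    [[0.387, -0.18, -0.052], [0.569, 0.258, 0.126], 1],
    [[0.387, -0.18, -0.052], [0.569, 0.258, 0.126], 1],
    [[0.387, -0.18, -0.052], [0.569, 0.258, 0.126], 1],
    [[0.387, -0.18, -0.052], [0.569, 0.258, 0.126], 1],
    [[0.387, -0.18, -0.052], [0.569, 0.258, 0.126], 1],
    [[0.387, -0.18, -0.052], [0.569, 0.258, 0.126], 1],
    [[0.387, -0.18, -0.052], [0.569, 0.258, 0.126], 1],
  ],
)

```text
t: 2.6
eef_pos: [0.5019, 0.3109, 0.2189]
ee_rot: [179.8, 65.0, -141.8]
force: [0.5, -0.1, -0.2]
gripper_width: 1.001
```

```bash
python3 -c "
from h import *
from cell import env,cams
print(env.read_state()['joint_positions'])
go([.5013,.311,.2196],Rtool(38.3,25,1))
go([.468,.285,.129],Rtool(38.3,25,1))
a=[cams.snapshot(n)['pixels'][...,::-1] for n in('side','top')]
cv2.imwrite('pics/a.png',np.hstack([cv2.resize(a[0][60:260,140:300],None,fx=2.4,fy=2.4),cv2.resize(a[1][130:330,80:240],None,fx=2.4,fy=2.4)]))"
```

```text
[ 45.78235662  32.41458195  13.08724718  -3.22223895 -95.47264874
 -97.01891177]
shift [-0.004  0.003 -0.005] turn [ 0.001 -0.    -0.001] rows 0.0
shift [ 0.829  0.005 -0.005] turn [ 0.001 -0.    -0.001] rows 2.4
```

View pics/a.png

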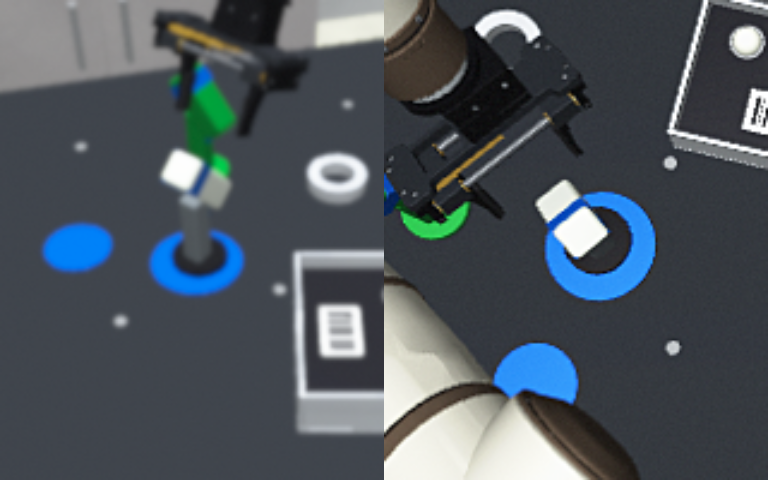

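The gripper is aligned with the head on its forward-upper side: jaws at about (490,210) and (575,140), head at (570,215) in the right crop. I'll advance.

Request:
arm_command(
  plan=[
    [[0.25, 0, 0], [0, 0, 0], 1],
    [[0.5, 0, 0], [0, 0, 0], 1],
    [[0.7, 0, 0], [0, 0, 0], 1],
    [[0.83, 0.0, 0], [0, 0, 0], 1],
    [[0.83, 0.0, 0], [0, 0, 0], 1],
    [[0.83, 0, 0], [0, 0, 0], 1],
  ],
)

```text
t: 3.2
eef_pos: [0.4683, 0.2847, 0.1306]
ee_rot: [-180.0, 65.1, -141.7]
force: [0.8, 0.1, 0.7]
gripper_width: 1.002
```

```bash
python3 -c "
from h import *
from cell import env,cams
print(env.read_state()['force'])
go([.468,.285,.129],Rtool(38.3,25,1))
a=[cams.snapshot(n)['pixels'][...,::-1] for n in('side','top')]
cv2.imwrite('pics/b.png',np.hstack([cv2.resize(a[0][80:200,160:280],None,fx=3.3,fy=3.3,interpolation=2),cv2.resize(a[1][170:290,110:230],None,fx=3.3,fy=3.3,interpolation=2)]))"
```

```text
[0.82223507 0.13027007 0.67556345]
shift [0.012 0.003 0.005] turn [-0.     0.001 -0.   ] rows 0.0
```

View pics/b.png

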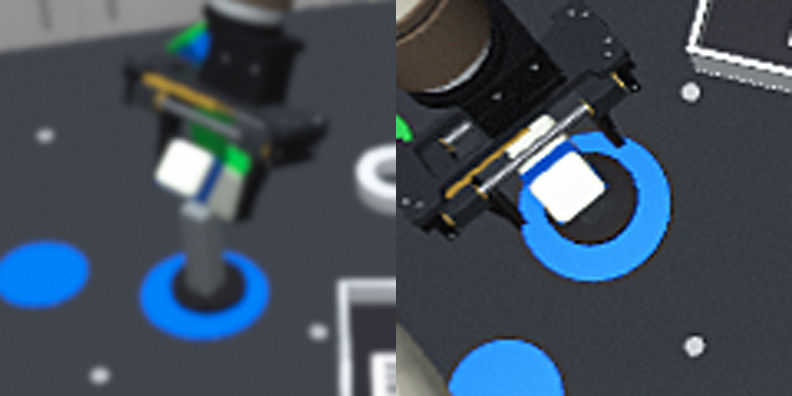

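The fingers straddle the head. Now I'll close the gripper.

Request:
arm_command(
  plan=[
    [[0, 0, 0], [0, 0, 0], -1],
    [[0, 0, 0], [0, 0, 0], -1],
    [[0, 0, 0], [0, 0, 0], -1],
    [[0, 0, 0], [0, 0, 0], -1],
    [[0, 0, 0], [0, 0, 0], -1],
    [[0, 0, 0], [0, 0, 0], -1],
    [[0, 0, 0], [0, 0, 0], -1],
    [[0, 0, 0], [0, 0, 0], -1],
    [[0, 0, 0], [0, 0, 0], -1],
    [[0, 0, 0], [0, 0, 0], -1],
  ],
)

```text
t: 4.13
eef_pos: [0.4684, 0.285, 0.1297]
ee_rot: [180.0, 65.0, -141.9]
force: [-0.3, 0.8, 0.3]
gripper_width: 0.503
```

```bash
python3 -c "
from h import *
from cell import env
st=env.read_state(); print(st['eef_pos'],st['force'])
p=st['eef_pos']
# lift straight 90mm
R0=Ro.from_euler('xyz',st['ee_rot'],degrees=True).as_matrix()
go(p+[0,0,.09],R0)
# scanner origin est at grasp and scan pose target
H=np.array([.4717,.288,.139]); o=H-.135*np.array([0,0,1])-.006*np.array([np.cos(np.radians(38.3)),np.sin(np.radians(38.3)),0]); print('origin',o)
dR=Ro.from_euler('z',-16-38.3,degrees=True).as_matrix()
f=np.array([np.cos(np.radians(16)),-np.sin(np.radians(16)),0]); up=np.array([0,0,1])
label=np.array([.599,.0664,.049])
D=.15;a=np.radians(50)
win=label-D*(np.cos(a)*f-np.sin(a)*up); o2=win-.0394*f-.0952*up
t2=o2+dR@(p-o); print('win',win,'o2',o2,'tcp2',t2)
"
```

```text
[0.4683969  0.28502848 0.12971706] [-0.33572841  0.8414242   0.308457  ]
shift [-0.68   0.    -0.317] turn [0. 0. 0.] rows 2.2
origin [0.46699134 0.28428133 0.004     ]
win [0.50631693 0.09297644 0.16390667] o2 [0.46844322 0.10383655 0.06870667] tcp2 [0.46987018 0.10313112 0.19442373]
```

Request:
arm_command(
  plan=[
    [[-0.15, 0, -0.07], [0, 0, 0], -1],
    [[-0.3, 0, -0.14], [0, 0, 0], -1],
    [[-0.45, 0, -0.21], [0, 0, 0], -1],
    [[-0.6, 0, -0.28], [0, 0, 0], -1],
    [[-0.68, 0, -0.317], [0, 0, 0], -1],
    [[-0.68, 0, -0.317], [0, 0, 0], -1],
    [[-0.68, 0, -0.317], [0, 0, 0], -1],
  ],
)

```text
t: 4.72
eef_pos: [0.4681, 0.2849, 0.2192]
ee_rot: [179.9, 65.0, -142.0]
force: [0.5, 0.1, -4.0]
gripper_width: 0.502
```

```bash
python3 -c "
from h import *
from cell import env
print(env.read_state()['force'])
go([.475,.19,.205],Rtool(11,25,1))"
```

```text
[ 0.50706298  0.07919711 -3.95535822]
shift [ 0.294 -0.658 -0.352] turn [0.273 0.    0.127] rows 3.8
```

Request:
arm_command(
  plan=[
    [[0.05, -0.1, -0.05], [0.05, 0, 0.02], -1],
    [[0.1, -0.22, -0.12], [0.1, 0, 0.045], -1],
    [[0.15, -0.34, -0.18], [0.15, 0, 0.07], -1],
    [[0.2, -0.46, -0.25], [0.2, 0, 0.09], -1],
    [[0.25, -0.58, -0.31], [0.24, 0, 0.11], -1],
    [[0.294, -0.658, -0.352], [0.273, 0, 0.127], -1],
    [[0.294, -0.658, -0.352], [0.273, 0, 0.127], -1],
  ],
)

```text
t: 5.3
eef_pos: [0.4744, 0.1868, 0.2037]
ee_rot: [-179.8, 64.7, -169.1]
force: [-0.3, 0.5, -2.8]
gripper_width: 0.5
```

```bash
python3 -c "
from h import *
from cell import env
go([.470,.103,.1945],Rtool(-16,25,1))"
```

```text
shift [ 0.141 -0.68  -0.117] turn [ 0.268 -0.003  0.127] rows 3.7
```

Request:
arm_command(
  plan=[
    [[0.03, -0.14, -0.02], [0.05, 0, 0.025], -1],
    [[0.06, -0.27, -0.05], [0.11, 0, 0.05], -1],
    [[0.09, -0.41, -0.07], [0.16, 0, 0.076], -1],
    [[0.12, -0.55, -0.1], [0.215, 0, 0.1], -1],
    [[0.141, -0.68, -0.117], [0.268, -0.003, 0.127], -1],
    [[0.141, -0.68, -0.117], [0.268, -0.003, 0.127], -1],
    [[0.141, -0.68, -0.117], [0.268, -0.003, 0.127], -1],
    [[0.141, -0.68, -0.117], [0.268, -0.003, 0.127], -1],
  ],
)

```text
t: 5.97
eef_pos: [0.4712, 0.1063, 0.1955]
ee_rot: [179.5, 65.2, 164.0]
force: [0.2, 0.2, -2.4]
gripper_width: 0.5
```

```bash
python3 -c "
from h import *
from cell import env,cams
go([.470,.103,.1945],Rtool(-16,25,1))
S=[cams.snapshot(n) for n in('side','top')]
for n,s in zip('st',S):
    np.save('scan_'+n,s,allow_pickle=True)
    P=cloud(s); x,y,z=P[...,0],P[...,1],P[...,2]; px=s['pixels'].astype(int)
    w=(s['z_map']>0)&(px.min(2)>110)&(x>.38)&(x<.55)&(y>.03)&(y<.17)&(z>.12)&(z<.27)
    if w.sum()>10:
        q=P[w]; print(n,w.sum(),cv2.minAreaRect(q[:,:2].astype(np.float32)),q.mean(0),q[:,2].max())
    f=(s['z_map']>0)&(px.max(2)<90)&(x>.40)&(x<.53)&(y>.03)&(y<.17)&(z>.06)&(z<.10)
    if f.sum()>10:
        q=P[f]; A=np.c_[q[:,:2],np.ones(len(q))]; print('foot',n,f.sum(),cv2.minAreaRect(q[:,:2].astype(np.float32)),np.median(q,0),np.linalg.lstsq(A,q[:,2],rcond=None)[0])
a=[s['pixels'][...,::-1] for s in S]
cv2.imwrite('pics/c.png',np.hstack([cv2.resize(a[0][100:260,180:340],None,fx=2.5,fy=2.5,interpolation=2),cv2.resize(a[1][130:290,170:330],None,fx=2.5,fy=2.5,interpolation=2)]))"
```

```text
shift [ 0.008 -0.03   0.001] turn [ 0.005  0.002 -0.   ] rows 0.1
s 249 ((0.4714580178260803, 0.10602163523435593), (0.04592239484190941, 0.0816279724240303), 74.97389221191406) [0.45944336 0.09891859 0.22049291] 0.2558060021476321
foot s 360 ((0.47098368406295776, 0.1027161031961441), (0.07703209668397903, 0.07116535305976868), 5.087721824645996) [0.4710953  0.09312165 0.08152956] [0.00666185 0.0610004  0.07216749]
t 347 ((0.4912956655025482, 0.11242736130952835), (0.12510408461093903, 0.061845868825912476), 14.289326667785645) [0.4593237  0.11174131 0.24024302] 0.259118814999465
foot t 242 ((0.4563676416873932, 0.09568917751312256), (0.039837270975112915, 0.06958875060081482), 28.7322998046875) [0.4508958  0.09295643 0.08160468] [0.05335845 0.05058583 0.05265458]
```

View pics/c.png

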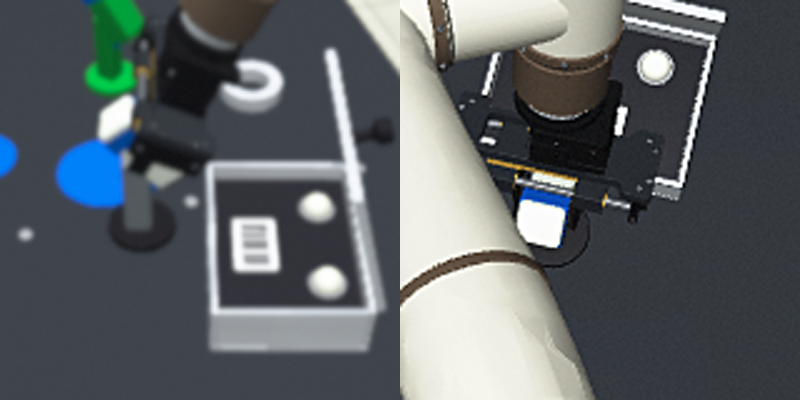

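The side crop shows the scanner held upright over (145,225), looking at the label at (255,245). The lid and case haven't moved. The foot centre agrees with the plan within about 4 mm. Next is the hold.

Request:
arm_command(
  plan=[
    [[0, -0.02, 0], [0, 0, 0], -1],
    [[0, -0.02, 0], [0, 0, 0], -1],
    [[0, -0.02, 0], [0, 0, 0], -1],
    [[0, -0.02, 0], [0, 0, 0], -1],
    [[0, -0.02, 0], [0, 0, 0], -1],
    [[0, -0.02, 0], [0, 0, 0], -1],
    [[0, -0.02, 0], [0, 0, 0], -1],
    [[0, -0.02, 0], [0, 0, 0], -1],
    [[0, -0.02, 0], [0, 0, 0], -1],
    [[0, -0.02, 0], [0, 0, 0], -1],
    [[0, -0.02, 0], [0, 0, 0], -1],
    [[0, -0.02, 0], [0, 0, 0], -1],
    [[0, -0.02, 0], [0, 0, 0], -1],
    [[0, -0.02, 0], [0, 0, 0], -1],
    [[0, -0.02, 0], [0, 0, 0], -1],
    [[0, -0.02, 0], [0, 0, 0], -1],
    [[0, -0.02, 0], [0, 0, 0], -1],
    [[0, -0.02, 0], [0, 0, 0], -1],
  ],
)

```text
t: 7.57
eef_pos: [0.4708, 0.1037, 0.1963]
ee_rot: [179.5, 65.3, 163.9]
force: [0.3, 0.0, -4.1]
gripper_width: 0.504
```

Request:
arm_command(
  plan=[
    [[0, 0, 0], [0, 0, 0], -1],
    [[0, 0, 0], [0, 0, 0], -1],
    [[0, 0, 0], [0, 0, 0], -1],
    [[0, 0, 0], [0, 0, 0], -1],
    [[0, 0, 0], [0, 0, 0], -1],
    [[0, 0, 0], [0, 0, 0], -1],
    [[0, 0, 0], [0, 0, 0], -1],
    [[0, 0, 0], [0, 0, 0], -1],
    [[0, 0, 0], [0, 0, 0], -1],
    [[0, 0, 0], [0, 0, 0], -1],
    [[0, 0, 0], [0, 0, 0], -1],
    [[0, 0, 0], [0, 0, 0], -1],
    [[0, 0, 0], [0, 0, 0], -1],
    [[0, 0, 0], [0, 0, 0], -1],
    [[0, 0, 0], [0, 0, 0], -1],
    [[0, 0, 0], [0, 0, 0], -1],
    [[0, 0, 0], [0, 0, 0], -1],
    [[0, 0, 0], [0, 0, 0], -1],
    [[0, 0, 0], [0, 0, 0], -1],
    [[0, 0, 0], [0, 0, 0], -1],
  ],
)

```text
t: 9.23
eef_pos: [0.4708, 0.1037, 0.1963]
ee_rot: [179.5, 65.3, 163.9]
force: [-0.0, -0.0, -2.7]
gripper_width: 0.502
```

```bash
python3 - <<'E'
from h import *
from cell import env
# mat centre by circle fit on its outer boundary, rays onto z=4mm
s=np.load('top0.npy',allow_pickle=True).item(); px=s['pixels']; hsv=cv2.cvtColor(px,cv2.COLOR_RGB2HSV)
for n in('top','side'):
    s=np.load(n+'0.npy',allow_pickle=True).item(); P=cloud(s); hsv=cv2.cvtColor(s['pixels'],cv2.COLOR_RGB2HSV)
    m=(hsv[...,0]>95)&(hsv[...,0]<125)&(hsv[...,1]>110)&(P[...,2]<.03)&(np.hypot(P[...,0]-.461,P[...,1]-.284)<.085)
    c=max(cv2.findContours(m.astype(np.uint8),0,cv2.CHAIN_APPROX_NONE)[0],key=cv2.contourArea)
    hull=cv2.convexHull(c).reshape(-1,2).astype(float)
    K=np.array([[s['fx'],0,s['cx']],[0,s['fy'],s['cy']],[0,0,1]])
    r=cv2.undistortPoints(hull.reshape(-1,1,2),K,np.array([s['k1'],0,0,0,0.])).reshape(-1,2)
    R=np.array(s['R']); C=-R.T@np.array(s['t']); d=np.c_[r,np.ones(len(r))]@R
    q=C+d*((.004-C[2])/d[:,2])[:,None]
    A=np.c_[2*q[:,:2],np.ones(len(q))]; x=np.linalg.lstsq(A,(q[:,:2]**2).sum(1),rcond=None)[0]
    print(n,x[:2],np.sqrt(x[2]+x[0]**2+x[1]**2))
go([.475,.19,.212],Rtool(11,25,1))
E
```

```text
top [0.46281678 0.28593587] 0.06572239404225964
side [0.46078807 0.28256743] 0.07009853141073018
shift [-0.049  0.703 -0.199] turn [-0.268  0.003 -0.127] rows 3.7
```

Request:
arm_command(
  plan=[
    [[-0.01, 0.14, -0.04], [-0.05, 0, -0.025], -1],
    [[-0.02, 0.28, -0.08], [-0.11, 0, -0.05], -1],
    [[-0.03, 0.42, -0.12], [-0.16, 0, -0.076], -1],
    [[-0.04, 0.56, -0.16], [-0.215, 0, -0.1], -1],
    [[-0.049, 0.703, -0.199], [-0.268, 0.003, -0.127], -1],
    [[-0.049, 0.703, -0.199], [-0.268, 0.003, -0.127], -1],
    [[-0.049, 0.703, -0.199], [-0.268, 0.003, -0.127], -1],
  ],
)

```text
t: 9.82
eef_pos: [0.4749, 0.1914, 0.2116]
ee_rot: [-180.0, 65.0, -168.8]
force: [-0.2, -0.7, -3.1]
gripper_width: 0.502
```

```bash
python3 -c "
from h import *
go([.465,.2855,.17],Rtool(38.3,25,1))"
```

```text
shift [0.284 0.785 0.211] turn [-0.274  0.    -0.127] rows 3.8
```

Request:
arm_command(
  plan=[
    [[0.05, 0.14, 0.04], [-0.05, 0, -0.025], -1],
    [[0.1, 0.29, 0.08], [-0.11, 0, -0.05], -1],
    [[0.16, 0.45, 0.12], [-0.16, 0, -0.076], -1],
    [[0.22, 0.61, 0.16], [-0.22, 0, -0.1], -1],
    [[0.284, 0.785, 0.211], [-0.274, 0, -0.127], -1],
    [[0.284, 0.785, 0.211], [-0.274, 0, -0.127], -1],
    [[0.284, 0.785, 0.211], [-0.274, 0, -0.127], -1],
    [[0.284, 0.785, 0.211], [-0.274, 0, -0.127], -1],
  ],
)

```text
t: 10.48
eef_pos: [0.4655, 0.2834, 0.1704]
ee_rot: [179.9, 65.0, -141.9]
force: [0.1, -1.0, -2.6]
gripper_width: 0.503
```

```bash
python3 -c "
from h import *
from cell import cams
go([.465,.2855,.133],Rtool(38.3,25,1))
for n in('side','top'):
    s=cams.snapshot(n); P=cloud(s); x,y,z=P[...,0],P[...,1],P[...,2]; px=s['pixels'].astype(int)
    f=(s['z_map']>0)&(px.max(2)<90)&(np.hypot(x-.463,y-.285)<.06)&(z>.03)&(z<.075)
    print(n,f.sum(),cv2.minAreaRect(P[f][:,:2].astype(np.float32)))"
```

```text
shift [0.28  0.017 0.138] turn [-0.002  0.    -0.001] rows 0.9
side 247 ((0.4638823866844177, 0.2797888517379761), (0.07166562974452972, 0.0771813690662384), 87.93524932861328)
top 315 ((0.4592136740684509, 0.27762919664382935), (0.060442741960287094, 0.07671140879392624), 49.48922348022461)
```

Request:
arm_command(
  plan=[
    [[0.08, 0.03, 0.04], [0, 0, 0], -1],
    [[0.16, 0.03, 0.08], [0, 0, 0], -1],
    [[0.22, 0.03, 0.11], [0, 0, 0], -1],
    [[0.27, 0.03, 0.13], [0, 0, 0], -1],
    [[0.28, 0.03, 0.138], [0, 0, 0], -1],
    [[0.29, 0.03, 0.143], [0, 0, 0], -1],
    [[0.3, 0.03, 0.147], [0, 0, 0], -1],
    [[0.3, 0.03, 0.147], [0, 0, 0], -1],
  ],
)

```text
t: 11.25
eef_pos: [0.4639, 0.2876, 0.1303]
ee_rot: [179.9, 65.1, -141.9]
force: [-0.4, -0.3, -3.7]
gripper_width: 0.503
```

Request:
arm_command(
  plan=[
    [[0.004, 0, 0.002], [0, 0, 0], -1],
    [[0.008, 0, 0.004], [0, 0, 0], -1],
    [[0.012, 0, 0.006], [0, 0, 0], -1],
    [[0.012, 0, 0.006], [0, 0, 0], -1],
    [[0.012, 0, 0.006], [0, 0, 0], -1],
  ],
)

```text
t: 11.67
eef_pos: [0.4641, 0.2877, 0.1297]
ee_rot: [179.9, 65.1, -141.8]
force: [0.2, 0.3, 2.3]
gripper_width: 0.5
```

The force reads as contact with the mat, so I'll release and back out.

Request:
arm_command(
  plan=[
    [[0, 0, 0], [0, 0, 0], 1],
    [[0, 0, 0], [0, 0, 0], 1],
    [[0, 0, 0], [0, 0, 0], 1],
    [[0, 0, 0], [0, 0, 0], 1],
    [[0, 0, 0], [0, 0, 0], 1],
    [[0, 0, 0], [0, 0, 0], 1],
    [[0, 0, 0], [0, 0, 0], 1],
    [[-0.15, 0, 0], [0, 0, 0], 1],
    [[-0.3, 0, 0], [0, 0, 0], 1],
    [[-0.5, 0, 0], [0, 0, 0], 1],
    [[-0.75, 0, 0], [0, 0, 0], 1],
    [[-1, 0, 0], [0, 0, 0], 1],
    [[-1, 0, 0], [0, 0, 0], 1],
  ],
)

```text
t: 12.75
eef_pos: [0.5071, 0.3207, 0.2427]
ee_rot: [-179.9, 65.7, -141.6]
force: [0.0, -0.3, 0.8]
gripper_width: 1.003
```

```bash
python3 - <<'E'
from h import *
from cell import env,cams
S=[cams.snapshot(n) for n in('side','top')]
for n,s in zip(('side','top'),S):
    P=cloud(s); x,y,z=P[...,0],P[...,1],P[...,2]; px=s['pixels'].astype(int); ok=(s['z_map']>0)
    f=ok&(px.max(2)<90)&(np.hypot(x-.463,y-.285)<.06)&(z>.01)&(z<.03)
    print(n,f.sum(),cv2.minAreaRect(P[f][:,:2].astype(np.float32)))
    w=ok&(px.min(2)>100)&(np.hypot(x-.468,y-.29)<.07)&(z>.085)&(z<.2)
    print(cv2.minAreaRect(P[w][:,:2].astype(np.float32)),P[w][:,2].max())
a=[s['pixels'][...,::-1] for s in S]
cv2.imwrite('pics/d.png',np.hstack([cv2.resize(a[0][90:250,160:360],None,fx=2,fy=2),cv2.resize(a[1][100:260,120:320],None,fx=2,fy=2)]))
# lid approach: case frame -> world
c=np.radians(-16); f=np.array([np.cos(c),np.sin(c),0]); yv=np.array([-np.sin(c),np.cos(c),0]); C=np.array([.633,.0568,0])
for xc,yc,zz in((.115,.055,.30),(.115,.055,.21)): print((C+xc*f+yc*yv+[0,0,zz]).round(4))
st=env.read_state(); print(st['joint_positions'])
go([.60,.25,.33],Rtool(-16,0,1))
E
```

```text
side 185 ((0.4607697129249573, 0.2790699899196625), (0.05807487666606903, 0.0664495974779129), 84.8348388671875)
((0.4665231704711914, 0.29237300157546997), (0.08934947848320007, 0.049110349267721176), 37.834259033203125) 0.18957725539556844
top 310 ((0.4592287838459015, 0.28242066502571106), (0.061990950256586075, 0.07740603387355804), 57.587074279785156)
((0.46837711334228516, 0.2924685776233673), (0.08921419084072113, 0.04359527304768562), 37.91080093383789) 0.19113441022159447
[0.7587 0.078  0.3   ]
[0.7587 0.078  0.21  ]
[ 46.11077926  32.30513917  15.79656278  -3.40913698 -98.07737785
 -97.63035933]
shift [-0.809 -0.947 -0.076] turn [ 0.593 -0.255  0.13 ] rows 8.3
```

View pics/d.png

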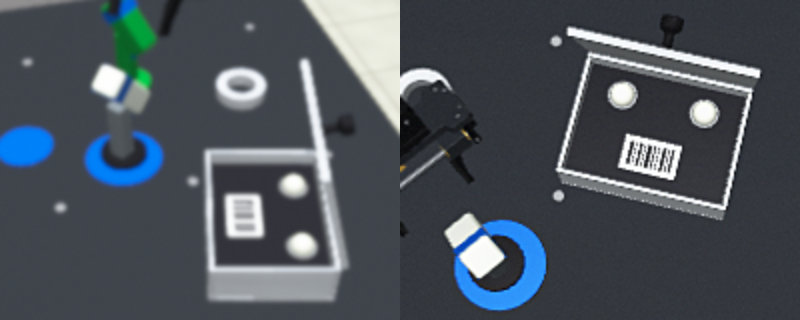

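The scanner stands upright and centred: in the right crop its foot is at (498,262) and the mat centre at (501,264). The lid is unmoved at about 74°, and the green look-alike and flange look as they did before. Next I go behind the lid with the fingers shut.

Request:
arm_command(
  plan=[
    [[-0.4, -0.1, 0], [0, 0, 0], 0],
    [[-0.8, -0.4, -0.05], [0.1, -0.05, 0.02], -1],
    [[-0.809, -0.947, -0.076], [0.593, -0.255, 0.13], -1],
    [[-0.809, -0.947, -0.076], [0.593, -0.255, 0.13], -1],
    [[-0.809, -0.947, -0.076], [0.593, -0.255, 0.13], -1],
    [[-0.809, -0.947, -0.076], [0.593, -0.255, 0.13], -1],
    [[-0.809, -0.947, -0.076], [0.593, -0.255, 0.13], -1],
    [[-0.809, -0.947, -0.076], [0.593, -0.255, 0.13], -1],
    [[-0.809, -0.947, -0.076], [0.593, -0.255, 0.13], -1],
    [[-0.809, -0.947, -0.076], [0.593, -0.255, 0.13], -1],
    [[-0.809, -0.947, -0.076], [0.593, -0.255, 0.13], -1],
    [[-0.809, -0.947, -0.076], [0.593, -0.255, 0.13], -1],
  ],
)

```text
t: 13.85
eef_pos: [0.5989, 0.2494, 0.3284]
ee_rot: [-130.8, 89.7, -146.8]
force: [0.2, -0.2, 0.0]
gripper_width: 0.176
```

```bash
cat >> h.py <<'E'
def cw(x,y,z):
    c=np.radians(-16); return np.array([.633+x*np.cos(c)-y*np.sin(c),.0568+x*np.sin(c)+y*np.cos(c),z])
E
python3 -c "
from h import *
go(cw(.125,.055,.33),Rtool(-16,0,1))"
```

```text
shift [-0.015 -1.008  1.756] turn [ 0.001 -0.002  0.002] rows 5.8
```

Request:
arm_command(
  plan=[
    [[0, -0.2, 0.9], [0, 0, 0], -1],
    [[0, -0.5, 0.9], [0, 0, 0], -1],
    [[0, -0.5, 0.9], [0, 0, 0], -1],
    [[0, -0.5, 0.9], [0, 0, 0], -1],
  ],
)

```text
t: 14.18
eef_pos: [0.6902, 0.1568, 0.3262]
ee_rot: [-122.1, 89.6, -138.4]
force: [-1.0, 0.5, -0.9]
gripper_width: 0.01
```

Request:
arm_command(
  plan=[
    [[0, -0.5, 0.86], [0, 0, 0], -1],
    [[0, -0.5, 0.86], [0, 0, 0], -1],
    [[0, -0.5, 0.86], [0, 0, 0], -1],
    [[0, -0.5, 0.86], [0, 0, 0], -1],
    [[0, -0.5, 0.86], [0, 0, 0], -1],
  ],
)

```text
t: 14.6
eef_pos: [0.7707, 0.074, 0.3252]
ee_rot: [-143.9, 89.6, -160.1]
force: [0.1, -0.7, 0.2]
gripper_width: 0.004
```

```bash
python3 -c "
from h import *
from cell import env
print(env.read_state()['gripper_width'])
go(cw(.115,.055,.206),Rtool(-16,0,1))"
```

```text
0.0038754930685349414
shift [ 0.994  0.008 -0.099] turn [-0.002 -0.004  0.003] rows 2.9
```

Request:
arm_command(
  plan=[
    [[0.25, 0, 0], [0, 0, 0], -1],
    [[0.5, 0, 0], [0, 0, 0], -1],
    [[0.75, 0, -0.05], [0, 0, 0], -1],
    [[0.99, 0, -0.09], [0, -0.003, 0.003], -1],
    [[0.99, 0, -0.09], [0, -0.003, 0.003], -1],
  ],
)

```text
t: 15.02
eef_pos: [0.7537, 0.08, 0.2022]
ee_rot: [-165.1, 89.3, 179.0]
force: [-1.6, 1.0, -2.0]
gripper_width: 0.002
```

```bash
python3 - <<'E'
from h import *
from cell import env,cams
st=env.read_state(); print(st['force'])
p=st['eef_pos']; R0=Ro.from_euler('xyz',st['ee_rot'],degrees=True).as_matrix()
for ph in (80,76,72,68,64,60,56,52,48,44,40,36,32,28,24,20,16,12,8,4,0,-1):
    a=np.radians(ph); r=.13
    x=.09-r*np.cos(a)+.01*np.sin(a)+.0095; z=.07+r*np.sin(a)+.01*np.cos(a)+.008
    print(ph,(R0.T@(cw(x,.055,z)-p)/.12).round(3))
a=[cams.snapshot(n)['pixels'][...,::-1] for n in('side','top')]
cv2.imwrite('pics/e.png',np.hstack([cv2.resize(a[0][60:260,200:360],None,fx=2.4,fy=2.4),cv2.resize(a[1][40:240,160:320],None,fx=2.4,fy=2.4)]))
E
```

```text
[-1.64502174  0.96432533 -1.99289074]
80 [-0.044 -0.004 -0.191]
76 [-0.034 -0.004 -0.266]
72 [-0.017 -0.004 -0.34 ]
68 [ 0.004 -0.004 -0.413]
64 [ 0.03  -0.004 -0.484]
60 [ 0.061 -0.004 -0.553]
56 [ 0.097 -0.004 -0.62 ]
52 [ 0.138 -0.003 -0.684]
48 [ 0.182 -0.003 -0.746]
44 [ 0.231 -0.003 -0.803]
40 [ 0.284 -0.003 -0.858]
36 [ 0.341 -0.003 -0.908]
32 [ 0.401 -0.002 -0.955]
28 [ 0.464 -0.002 -0.997]
24 [ 0.53  -0.002 -1.034]
20 [ 0.598 -0.002 -1.067]
16 [ 6.680e-01 -1.000e-03 -1.095e+00]
12 [ 7.410e-01 -1.000e-03 -1.119e+00]
8 [ 8.140e-01 -1.000e-03 -1.137e+00]
4 [ 8.890e-01 -1.000e-03 -1.149e+00]
0 [ 0.965 -0.    -1.157]
-1 [ 0.984 -0.    -1.158]
```

View pics/e.png

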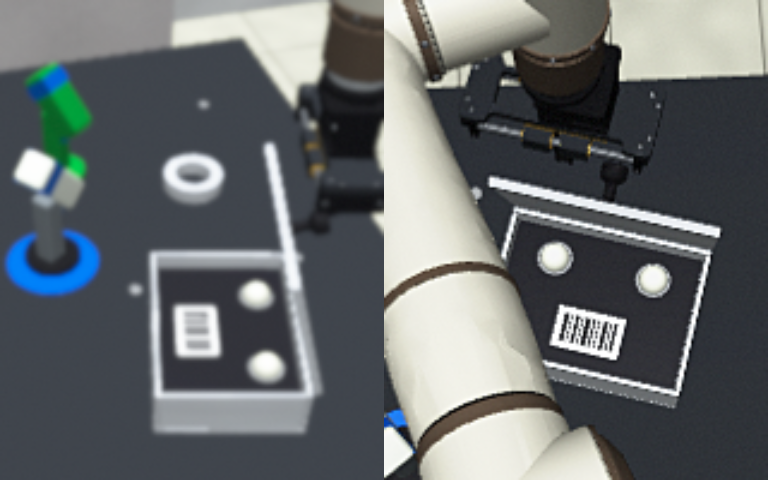

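Fingers are shut behind the lid and clear of the knob: the gripper is at (560,145) and the knob at (613,180) in the right crop. I push along the lid's arc at 150 mm from the hinge.

Request:
arm_command(
  plan=[
    [[-0.15, 0, -0.05], [0, 0, 0], -1],
    [[-0.208, 0, -0.22], [0, 0, 0], -1],
    [[-0.202, 0, -0.263], [0, 0, 0], -1],
    [[-0.196, 0, -0.306], [0, 0, 0], -1],
    [[-0.186, 0, -0.349], [0, 0, 0], -1],
    [[-0.176, 0, -0.392], [0, 0, 0], -1],
    [[-0.164, 0, -0.434], [0, 0, 0], -1],
    [[-0.151, 0, -0.476], [0, 0, 0], -1],
    [[-0.136, 0, -0.517], [0, 0, 0], -1],
    [[-0.12, 0, -0.557], [0, 0, 0], -1],
    [[-0.102, 0, -0.597], [0, 0, 0], -1],
    [[-0.084, 0, -0.637], [0, 0, 0], -1],
  ],
)

```text
t: 16.12
eef_pos: [0.6851, 0.1, 0.2201]
ee_rot: [36.1, 89.8, 20.1]
force: [1.1, 0.2, 1.9]
gripper_width: 0.009
```

```bash
python3 - <<'E'
from h import *
from cell import env,cams
st=env.read_state(); print(st['force'])
p=st['eef_pos']; R0=Ro.from_euler('xyz',st['ee_rot'],degrees=True).as_matrix()
for ph in range(60,-2,-3):
    a=np.radians(ph); r=.15
    x=.09-r*np.cos(a)+.01*np.sin(a)+.0095; z=.07+r*np.sin(a)+.01*np.cos(a)+.008
    print(ph,(R0.T@(cw(x,.055,z)-p)/.12).round(3))
a=[cams.snapshot(n)['pixels'][...,::-1] for n in('side','top')]
cv2.imwrite('pics/f.png',np.hstack([cv2.resize(a[0][60:260,200:360],None,fx=2.4,fy=2.4),cv2.resize(a[1][40:240,160:320],None,fx=2.4,fy=2.4)]))
E
```

```text
[1.05417106 0.18096838 1.86471239]
60 [ 0.06  -0.007 -0.042]
57 [ 0.09  -0.008 -0.1  ]
54 [ 0.123 -0.008 -0.156]
51 [ 0.159 -0.008 -0.211]
48 [ 0.198 -0.008 -0.264]
45 [ 0.24  -0.008 -0.314]
42 [ 0.284 -0.008 -0.363]
39 [ 0.331 -0.008 -0.409]
36 [ 0.38  -0.008 -0.452]
33 [ 0.432 -0.009 -0.493]
30 [ 0.485 -0.009 -0.531]
27 [ 0.54  -0.009 -0.566]
24 [ 0.597 -0.009 -0.599]
21 [ 0.656 -0.009 -0.628]
18 [ 0.716 -0.009 -0.654]
15 [ 0.778 -0.01  -0.677]
12 [ 0.84  -0.01  -0.697]
9 [ 0.904 -0.01  -0.713]
6 [ 0.968 -0.01  -0.726]
3 [ 1.033 -0.01  -0.736]
0 [ 1.098 -0.01  -0.742]
```

View pics/f.png

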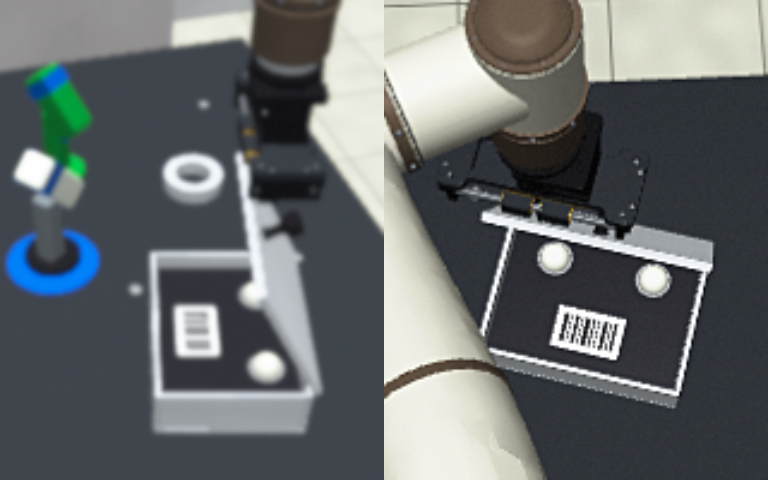

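The lid has come down to roughly 60°, pushed by the fingertips, and the knob is clear. I continue slowly.

Request:
arm_command(
  plan=[
    [[0.06, -0.007, -0.042], [0, 0, 0], -1],
    [[0.075, -0.007, -0.071], [0, 0, 0], -1],
    [[0.09, -0.007, -0.1], [0, 0, 0], -1],
    [[0.106, -0.007, -0.128], [0, 0, 0], -1],
    [[0.123, -0.007, -0.156], [0, 0, 0], -1],
    [[0.141, -0.007, -0.184], [0, 0, 0], -1],
    [[0.159, -0.007, -0.211], [0, 0, 0], -1],
    [[0.178, -0.007, -0.238], [0, 0, 0], -1],
    [[0.198, -0.007, -0.264], [0, 0, 0], -1],
    [[0.219, -0.007, -0.289], [0, 0, 0], -1],
    [[0.24, -0.007, -0.314], [0, 0, 0], -1],
    [[0.262, -0.007, -0.339], [0, 0, 0], -1],
    [[0.284, -0.007, -0.363], [0, 0, 0], -1],
    [[0.307, -0.007, -0.386], [0, 0, 0], -1],
    [[0.331, -0.007, -0.409], [0, 0, 0], -1],
    [[0.355, -0.007, -0.431], [0, 0, 0], -1],
    [[0.38, -0.007, -0.452], [0, 0, 0], -1],
    [[0.406, -0.007, -0.473], [0, 0, 0], -1],
    [[0.432, -0.007, -0.493], [0, 0, 0], -1],
    [[0.432, -0.007, -0.493], [0, 0, 0], -1],
  ],
)

```text
t: 17.88
eef_pos: [0.6276, 0.1156, 0.1673]
ee_rot: [49.4, 89.9, 33.3]
force: [0.4, -0.3, 1.3]
gripper_width: 0.007
```

```bash
python3 - <<'E'
from h import *
from cell import env
st=env.read_state(); print(st['force'])
p=st['eef_pos']; R0=Ro.from_euler('xyz',st['ee_rot'],degrees=True).as_matrix()
for ph in range(33,-2,-3):
    a=np.radians(ph); r=.15
    x=.09-r*np.cos(a)+.01*np.sin(a)+.0095; z=.07+r*np.sin(a)+.01*np.cos(a)+.008
    print(ph,(R0.T@(cw(x,.055,z)-p)/.12).round(3))
E
```

```text
[ 0.36378343 -0.31141333  1.32063986]
33 [-0.006 -0.001  0.004]
30 [ 0.047 -0.001 -0.034]
27 [ 0.102 -0.001 -0.069]
24 [ 0.16  -0.001 -0.101]
21 [ 0.218 -0.001 -0.13 ]
18 [ 0.279 -0.001 -0.156]
15 [ 0.34  -0.001 -0.179]
12 [ 0.403 -0.001 -0.199]
9 [ 0.466 -0.002 -0.215]
6 [ 0.53  -0.002 -0.228]
3 [ 0.595 -0.002 -0.238]
0 [ 0.661 -0.002 -0.244]
```

Request:
arm_command(
  plan=[
    [[0.02, 0, -0.017], [0, 0, 0], -1],
    [[0.047, 0, -0.034], [0, 0, 0], -1],
    [[0.075, 0, -0.052], [0, 0, 0], -1],
    [[0.102, 0, -0.069], [0, 0, 0], -1],
    [[0.13, 0, -0.085], [0, 0, 0], -1],
    [[0.16, 0, -0.101], [0, 0, 0], -1],
    [[0.19, 0, -0.115], [0, 0, 0], -1],
    [[0.218, 0, -0.13], [0, 0, 0], -1],
    [[0.25, 0, -0.143], [0, 0, 0], -1],
    [[0.279, 0, -0.156], [0, 0, 0], -1],
    [[0.31, 0, -0.168], [0, 0, 0], -1],
    [[0.34, 0, -0.179], [0, 0, 0], -1],
    [[0.37, 0, -0.189], [0, 0, 0], -1],
    [[0.403, 0, -0.199], [0, 0, 0], -1],
    [[0.435, 0, -0.207], [0, 0, 0], -1],
    [[0.466, 0, -0.215], [0, 0, 0], -1],
    [[0.5, 0, -0.222], [0, 0, 0], -1],
    [[0.53, 0, -0.228], [0, 0, 0], -1],
    [[0.56, 0, -0.233], [0, 0, 0], -1],
    [[0.56, 0, -0.233], [0, 0, 0], -1],
  ],
)

```text
t: 19.55
eef_pos: [0.6016, 0.1233, 0.0999]
ee_rot: [41.3, 89.8, 25.2]
force: [-0.2, -0.7, 0.1]
gripper_width: 0.003
```

```bash
python3 - <<'E'
from h import *
from cell import env
st=env.read_state(); print(st['force'])
go(cw(-.0505,.055,.088),Rtool(-16,0,1))
go(cw(-.0505,.055,.0865),Rtool(-16,0,1))
E
```

```text
[-0.1901666  -0.65784884  0.11339008]
shift [ 0.099 -0.003 -0.016] turn [-0.     0.002 -0.001] rows 0.3
shift [ 0.112 -0.003 -0.016] turn [-0.     0.002 -0.001] rows 0.3
```

Request:
arm_command(
  plan=[
    [[0.02, 0, -0.003], [0, 0, 0], -1],
    [[0.035, 0, -0.006], [0, 0, 0], -1],
    [[0.05, 0, -0.009], [0, 0, 0], -1],
    [[0.065, 0, -0.012], [0, 0, 0], -1],
    [[0.08, 0, -0.015], [0, 0, 0], -1],
    [[0.09, 0, -0.016], [0, 0, 0], -1],
    [[0.1, 0, -0.016], [0, 0, 0], -1],
    [[0.1, 0, -0.016], [0, 0, 0], -1],
    [[0.1, 0, -0.016], [0, 0, 0], -1],
  ],
)

```text
t: 20.3
eef_pos: [0.6002, 0.124, 0.089]
ee_rot: [38.7, 89.7, 22.7]
force: [-0.3, -0.4, 1.4]
gripper_width: 0.004
```

Force is still low (1.4 N), so I keep lowering in small steps until it rises.

Request:
arm_command(
  plan=[
    [[0.006, 0, 0], [0, 0, 0], -1],
    [[0.012, 0, 0], [0, 0, 0], -1],
    [[0.018, 0, 0], [0, 0, 0], -1],
    [[0.018, 0, 0], [0, 0, 0], -1],
    [[0.018, 0, 0], [0, 0, 0], -1],
  ],
)

```text
t: 20.72
eef_pos: [0.6002, 0.124, 0.0889]
ee_rot: [33.2, 89.7, 17.2]
force: [-3.1, 0.9, 10.4]
gripper_width: 0.005
```

The force rose to 10 N with no further descent, so the lid is seated. I back off upward and check.

Request:
arm_command(
  plan=[
    [[-0.2, 0, 0], [0, 0, 0], -1],
    [[-0.5, 0, 0], [0, 0, 0], -1],
    [[-0.8, 0, 0], [0, 0, 0], -1],
    [[-1, 0, 0], [0, 0, 0], -1],
    [[-1, 0, 0], [0, 0, 0], -1],
    [[-1, 0, 0], [0, 0, 0], -1],
  ],
)

```text
t: 21.22
eef_pos: [0.6, 0.124, 0.2083]
ee_rot: [43.1, 89.6, 27.0]
force: [-0.2, -0.3, -0.5]
gripper_width: 0.007
```

Request:
arm_command(
  plan=[
    [[-0.4, -0.9, -0.2], [0, 0, 0], -1],
    [[-0.4, -0.9, -0.2], [0, 0, 0], -1],
    [[-0.4, -0.9, -0.2], [0, 0, 0], -1],
    [[-0.4, -0.9, -0.2], [0, 0, 0], -1],
    [[-0.4, -0.9, -0.2], [0, 0, 0], -1],
  ],
)

```text
t: 21.63
eef_pos: [0.5456, 0.0252, 0.254]
ee_rot: [46.6, 89.8, 30.4]
force: [-0.4, 0.5, 0.4]
gripper_width: 0.005
```

```bash
python3 - <<'E'
from h import *
from cell import env,cams
S=[cams.snapshot(n) for n in('side','top')]
for n,s in zip(('side','top'),S):
    P=cloud(s); x,y,z=P[...,0],P[...,1],P[...,2]; px=s['pixels'].astype(int); ok=s['z_map']>0
    c=np.radians(-16); xc=(x-.633)*np.cos(c)+(y-.0568)*np.sin(c); yc=-(x-.633)*np.sin(c)+(y-.0568)*np.cos(c)
    L=ok&(abs(xc)<.085)&(abs(yc)<.115)&(z>.05)&(z<.12)&(px.min(2)>100)
    A=np.c_[xc[L],yc[L],np.ones(L.sum())]; print(n,'lid plane',np.linalg.lstsq(A,z[L],rcond=None)[0].round(4),L.sum())
    w=ok&(px.min(2)>100)&(np.hypot(x-.468,y-.29)<.07)&(z>.085)&(z<.2)
    if w.sum()>20: print('scanner',cv2.minAreaRect(P[w][:,:2].astype(np.float32)),P[w][:,2].max())
a=[s['pixels'][...,::-1] for s in S]
cv2.imwrite('pics/g.png',np.vstack([cv2.resize(i,(400,300),interpolation=cv2.INTER_AREA) for i in a]))
E
```

```text
side lid plane [-0.0034  0.0004  0.0807] 3271
scanner ((0.4661780297756195, 0.29051709175109863), (0.08914420008659363, 0.046654023230075836), 38.79882049560547) 0.18934330555064957
top lid plane [ 0.0034 -0.0008  0.0804] 1089
scanner ((0.46895208954811096, 0.29287490248680115), (0.0904436782002449, 0.043707530945539474), 38.06330108642578) 0.19349938985875595
```

View pics/g.png

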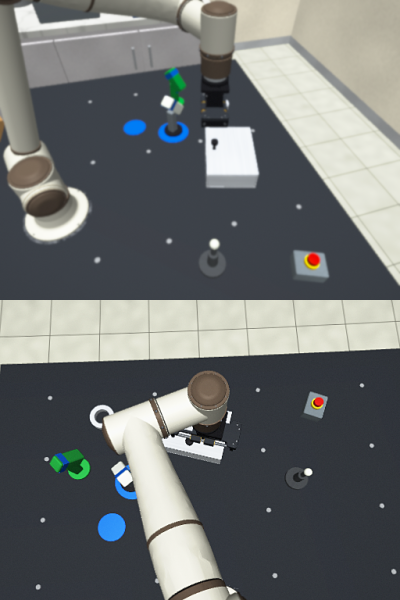

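The lid is flat at z = 80 mm with a slope under 0.2°, so it is closed. The scanner is upright on its mat at (172,130), everything else is in place, and the robot touches nothing.

```bash
python3 -c "
from cell import env
print(env.finish_job())"
```

```text
the job is handed in; nothing more can be done
None
```

The job is done and handed in, at about 21.7 s of the 72 s allowed. I viewed 8 pictures.

**What I did**
- **Scan:** I picked the scanner up by its head and held it upright with the window about 15 cm from the label, on the open side. It held steady for about 3 s.
- **Scanner back on its mat:** I stood it on the 130 mm mat, confirmed contact by force, let go and backed out.
- **Lid:** I pushed it down slowly with closed fingertips until it seated, at about 10 N, then moved clear.

**Last checks**
- **Lid:** flat at z ≈ 80.5 mm in both views, with a slope under 0.2°, so it is fully closed.
- **Scanner:** upright, with its top at 189–193 mm. By eye, its foot sat within a few mm of the mat centre just after release.
- **Other things:** the flange, stand, pendant and green look-alike look unmoved. I checked these by eye only, and the arm partly hid the flange in the last top view.

**Where measurements disagreed**
- The two cameras differed by about 2–4 mm on the mat centre. Estimates of the scanner's position from its head and foot differed by up to 10 mm, so its centring is good to several mm.
- While aiming, the foot measured about 4 mm from plan, roughly 1.5° of aim. I corrected part of that and did not measure the aim again.

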